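# Pull down a pump flange in cross order

## Robot

A 7-joint arm with a two-finger parallel gripper is mounted at the origin on the work surface. World frame = base frame: x ahead of the robot, y to its left, z up, the work surface at z = 0. Lengths are in m, angles in rad, forces in N, time in s.
With the tool pointing down it reaches from about 0.4 to 0.9 m from the base axis. Payload 5.6 kg.
Tool frame: the origin (TCP) lies midway between the tips of the shut fingers; the grasp point (between the pads) lies arm.hold_point_z behind it (arm.hold_point_z is the distance from the TCP to the grasp point, in m); x points along the fingers, y is the direction in which the jaws open and shut, and the axes are right-handed (so a half turn about x gives the same grasp; the last joint's range is limited). The gripper opens to 92 mm and grips with 3 to 60 N. Pads are 20 mm wide; open, the fingers measure 128 mm over their backs; the gripper's body (75 mm by 189 mm) begins 69 mm behind the grasp point.
Start: joints at [-1.334, 0.468, -0.012, 1.603, 0.006, 1.071, -0.056], TCP at [0.18, 0.625, 0.215] pointing down, gripper open.
Joint ranges: [-2.53, 2.53], [-0.31, 2.02], [-1.57, 1.55], [0.28, 2.44], [-1.29, 4.43], [0.15, 1.84], [-2.92, 2.92]. Speed limits (rad/s): [2.57, 2.57, 3.14, 3.14, 3.14, 3.14, 3.14].

## Interface

Orientations are given as a unit quaternion [w, x, y, z].
In Python, from plant import arm gives the robot as it stands. The module is installed in compiled form; this text tells all that it offers.
- The arm moves only by the tool send_rows, never from a script. Its argument "commands" is a list that holds one entry, the list of rows, each a list of 5 numbers: the opening, from 0 (shut) to 1 (fully open), then the shift along the tool's x, y, z in mm, then the turn about the tool's x in degrees. A call has 1 to 20 rows; each row is the pose to reach, as a shift and turn from the pose commanded when the call began, along the tool's axes at that moment; what a row does not reach only later rows make up. A row lasts 1/10 s, in which the tool goes at most 50 mm and 8.59 degrees, less where a joint would pass 70% of its speed; a pose out of reach is approached as far as the arm can. A call with a gripper value outside its range is refused whole. The fingers move at their own pace and stop on an object; "force" is the grip in N (left out, the last holds). Time passes only in rows, so rows that repeat a pose let the fingers close. It gives the time, the measured TCP pose, the force and the opening at its end, in the units of the state.
- arm.get_obs(): the state, without advancing time (a new reading comes with each control period).
- arm.get_image(name): name is "scene" or "top" or "wrist"; returns the picture (480x640x3 uint8, blue, green, red); there is no depth.
- arm.calibration(name): a dict with "intrinsics" (3x3 intrinsics, pixels), "k1" (the pictures are not rectified: a ray, as slopes to the right and down, at radius r is drawn at 1 + k1 r^2 times it, then the intrinsics apply), "T" (4x4, takes a point from camera to world coordinates). Camera axes: x right, y up, looking along -z (the intrinsics and any distortion apply to the point x, -y, -z); pixel columns grow to the right and rows downward; lengths in m; the calibration is good to about 2 mm. A picture is of the moment at which its call begins: read the wrist's pose just before it. calibration takes no time and is no camera call; for the wrist camera it gives the pose at the moment of the call.
- arm.hand_in(): hands the job in, once; it reports no verdict.
Trained networks look in the newest picture that a camera, given by its name, has taken for a name from the list of things; names that differ only in an ending like _2 or _b are one class to them, and where a whole thing is asked for, a point or a joint stands for the part that bears it (a point fixed in the world has none). Each returns a list of dicts, best first, with "p" (0 to 1); they miss things now and then, are a little off and sometimes report something else, mostly with a low value. They report only what shows in the picture. A call takes as long as a camera call.
- arm.cut_out(camera, label): "mask" (480x640 bool, what is visible of it) and "bbox" ([left, top, width, height] in pixels, round what is visible of it).
- arm.spot_point(camera, label): "position" ([column, row] in pixels: a listed point, or the origin of a listed thing).
The state is a dict: "time_s": time; "joint_pos": joint angles; "joint_vel": joint speeds; "joint_torque": joint torques, N m; "eef_pos": TCP position; "ee_rot": TCP orientation; "contact_force": force on the tool from outside, world axes, zero at the start; "ft_torque": the same for the moment, N m; "grip_width": finger opening in m.
Only numpy, scipy, OpenCV 4.12 (cv2) and the standard library are available. Lean on these libraries where they do the work, as an engineer would, in place of code of your own. Each camera call takes 0.05 s, during which the arm holds its last target. There are 200 camera calls.

## Task

Tighten the four nuts of the pipe flange on the water pump with the T-handle socket wrench, clockwise and in two rounds, always going on to the nut opposite before the neighbours: first give every nut about an eighth of a turn, and only when all four have had that, take each one to its firm stop without forcing it past the stop. Then stand the wrench back in the hole of its wooden block; touch the pump only with the wrench and leave the spray can, the tape and the spare parts around it alone.

Things in the scene. Friction and masses are not known exactly. Their poses are not given: they have to be found in the camera images.
- pump: cast-iron water pump lying on its back, fixed. Origin on the bench under its flange's centre. On top a dark steel threaded pipe flange (165 mm dia., upper face z = 101 mm; low hub 80 mm dia. with open bore, top z = 113 mm); four nuts on a 125 mm circle at 45, 135, 225, 315 degrees from its x axis, nuts 1 to 4 counter-clockwise from above. Under each a washer 3 mm thick; the stud stands 5.5 mm proud of the nut.
- nut1_top (a point): point on the axis of nut 1, at the height of the nut's top face, 14.5 mm above its washer; fixed to the pump (does not turn with the nut)
- nut2_top (a point): point on the axis of nut 2, at the height of the nut's top face, 14.5 mm above its washer; fixed to the pump (does not turn with the nut)
- nut3_top (a point): point on the axis of nut 3, at the height of the nut's top face, 14.5 mm above its washer; fixed to the pump (does not turn with the nut)
- nut4_top (a point): point on the axis of nut 4, at the height of the nut's top face, 14.5 mm above its washer; fixed to the pump (does not turn with the nut)
- nut1 (a joint): turn of hexagon nut 1 (opposite nut 3), M16, steel, 24 mm across flats, 14 mm high; rad clockwise from above: 0 to 0.3 at the start, firm stop at 1.4. Turning takes 0.15 N m at 0, rising evenly to 0.18 at 1.4; past that the moment climbs 0.3 N m per further 0.1 rad; let go, it springs back to 1.4. Below the stop it stays as left. How its six flats stand is not known beforehand.
- nut2 (a joint): turn of hexagon nut 2 (opposite nut 4), M16, steel, 24 mm across flats, 14 mm high; rad clockwise from above: 0 to 0.3 at the start, firm stop at 1.4. Turning takes 0.15 N m at 0, rising evenly to 0.18 at 1.4; past that the moment climbs 0.3 N m per further 0.1 rad; let go, it springs back to 1.4. Below the stop it stays as left. How its six flats stand is not known beforehand.
- nut3 (a joint): turn of hexagon nut 3 (opposite nut 1), M16, steel, 24 mm across flats, 14 mm high; rad clockwise from above: 0 to 0.3 at the start, firm stop at 1.4. Turning takes 0.15 N m at 0, rising evenly to 0.18 at 1.4; past that the moment climbs 0.3 N m per further 0.1 rad; let go, it springs back to 1.4. Below the stop it stays as left. How its six flats stand is not known beforehand.
- nut4 (a joint): turn of hexagon nut 4 (opposite nut 2), M16, steel, 24 mm across flats, 14 mm high; rad clockwise from above: 0 to 0.3 at the start, firm stop at 1.4. Turning takes 0.15 N m at 0, rising evenly to 0.18 at 1.4; past that the moment climbs 0.3 N m per further 0.1 rad; let go, it springs back to 1.4. Below the stop it stays as left. How its six flats stand is not known beforehand.
- wrench_head (a point): centre of the flat-sided steel head of the loose T-handle socket wrench (600 g, 123 mm tall): a block 34 mm (x) by 16 mm (y) by 42 mm (z), the place to grip it, across y, with about 50 N (at 100 N it creeps in the pads). A round T-bar, 12 mm dia., 180 mm long, passes through it along x. z points up the shaft, away from the socket; the shaft is 12 mm dia.
- wrench_socket (a point): centre of the wrench's open socket end, on its axis, 102 mm below the head's centre. Outside 36 mm dia., 43 mm long; inside a 25.6 mm hexagon 24 mm deep, its mouth flared to 28.8 mm over the first 3 mm; two of its six flat sides square to the wrench's x axis. On a nut it has about 0.13 rad of play each way and 0.8 mm sideways.
- stand: fixed drilled wooden block 150 x 100 x 50 mm, origin at the centre of its underside. The wrench stands in its large round hole, socket down: 41 mm dia., 40 mm deep, its centre 20 mm from the origin along the block's +x, its floor 10 mm above the bench (the wrench head's centre is then 112 mm above the bench). The small hole is for another tool.
- spray_can: blue spray can, 60 mm dia., 170 mm tall; origin at its underside or middle; a bystander, to be left alone
- tape_roll: roll of black tape, 90 mm dia., 20 mm high; origin at its underside or middle; a bystander, to be left alone
- spare_bolt: spare hexagon bolt M16 x 60 standing on its head in the steel tray; origin at its underside or middle; a bystander, to be left alone
- flap_disc: brass valve disc 48 mm dia. lying in the steel tray; origin at its underside or middle; a bystander, to be left alone
- tray: fixed flat steel tray 150 x 200 x 35 mm holding spare parts; a bystander

How it is judged:
By the outcome, as a careful person would: the job done as asked, in the order asked, and still so for the second after the job is handed in, with the robot touching nothing.
It also fails if it takes over 72 s, if anything falls off the work surface, if the arm or the gripper's body presses on something with over 40 N, if the wrist force passes 120 N, or if a joint passes its speed limit or range.

## Working session

There is one attempt and no reset: what is moved stays moved. The work goes in short steps, Python scripts to look and compute and a tool call to move; the robot and the scene stay as the last step left them, time stands still between calls to the robot, and variables do not carry over. Pictures are saved under pics/ and viewed, about 8 in all and at most 12, crops included, and the job is handed in when it is done.

Besides the shell and the picture viewer there is one more tool, called after "Emit:" as name(argument=value, ...) on one line, values as JSON. send_rows: Moves the arm, as the interface text tells. Its arguments: {"type":"object","properties":{"commands":{"type":"array"},"force":{"type":"number"}},"required":["commands"]}

```bash
mkdir -p pics; cat > h.py <<'E'
import numpy as np, cv2
from plant import arm
from scipy.spatial.transform import Rotation as R
def cam(n):
    c=arm.calibration(n); return np.array(c["intrinsics"]),c["k1"],np.array(c["T"])
def ray(n,px,c=None):
    K,k1,T=c or cam(n)
    d=np.linalg.solve(K,[px[0],px[1],1.])[:2]; u=d.copy()
    for _ in range(20): u=d/(1+k1*(u@u))
    v=T[:3,:3]@np.array([u[0],-u[1],-1.]); return T[:3,3],v
def atz(n,px,z,c=None):
    o,v=ray(n,px,c); return o+v*(z-o[2])/v[2]
def proj(n,P,c=None):
    K,k1,T=c or cam(n)
    p=T[:3,:3].T@(np.asarray(P)-T[:3,3]); u=np.array([p[0],-p[1]])/-p[2]
    u=u*(1+k1*(u@u)); return (K@[u[0],u[1],1])[:2]
def rot():
    q=arm.get_obs()["ee_rot"]; return R.from_quat([q[1],q[2],q[3],q[0]])
E
python3 - <<'E'
from h import *
o=arm.get_obs(); print({k:np.round(v,3) for k,v in o.items()}, arm.hold_point_z); print(rot().as_matrix().round(3))
for n in ["scene","top","wrist"]:
    print(n,cam(n)[2].round(3).tolist())
a=arm.get_image("scene");b=arm.get_image("top")
cv2.imwrite("pics/a.png",a);cv2.imwrite("pics/b.png",b)
Z=dict(pump=0,nut1_top=.1185,nut2_top=.1185,nut3_top=.1185,nut4_top=.1185,wrench_head=.112,stand=0,spray_can=0,tape_roll=0)
for n in ["top","scene"]:
  for l in Z:
    for d in arm.spot_point(n,l)[:4]: print(n,l,round(d["p"],2),np.round(d["position"],1),atz(n,d["position"],Z[l]).round(4))
E
```

```text
{'time_s': np.float64(0.0), 'joint_pos': array([-1.334,  0.468, -0.012,  1.604,  0.006,  1.071, -0.056]), 'joint_vel': array([-0.001, -0.   , -0.   ,  0.002,  0.001,  0.002, -0.001]), 'joint_torque': array([ 0.0000e+00, -5.2058e+01, -1.3000e-02, -2.4376e+01, -5.7000e-02,
        1.7000e-02,  0.0000e+00]), 'eef_pos': array([0.179, 0.624, 0.214]), 'ee_rot': array([ 0.7  ,  0.098,  0.7  , -0.099]), 'contact_force': array([ 0.009, -0.328,  0.291]), 'ft_torque': array([ 0.003, -0.025, -0.01 ]), 'grip_width': np.float64(0.092)} 0.0187
[[-0.     0.276  0.961]
 [-0.002  0.961 -0.276]
 [-1.    -0.002  0.   ]]
scene [[-0.136, -0.71, 0.691, 1.153], [0.991, -0.091, 0.101, 0.078], [-0.009, 0.698, 0.716, 0.702], [0.0, 0.0, 0.0, 1.0]]
top [[0.099, 0.968, -0.229, 0.304], [-0.995, 0.098, -0.016, -0.018], [0.007, 0.229, 0.973, 1.207], [0.0, 0.0, 0.0, 1.0]]
wrist [[0.279, -0.922, -0.268, 0.105], [0.96, 0.267, 0.081, 0.645], [-0.003, -0.28, 0.96, 0.384], [0.0, 0.0, 0.0, 1.0]]
top pump 0.77 [334.7 265.1] [ 0.5187 -0.0217  0.    ]
top nut1_top 0.87 [324.2 229. ] [0.5735 0.0086 0.1185]
top nut2_top 0.58 [3
[... 442 characters left out ...]
 spray_can 0.41 [321.2 229.6] [0.6007 0.0184 0.    ]
top tape_roll 0.65 [358.5 201.7] [ 0.6786 -0.0639  0.    ]
scene pump 0.68 [319.8 270.5] [ 0.526  -0.0183  0.    ]
scene nut1_top 0.6 [331.9 247.5] [0.5768 0.0111 0.1185]
scene nut2_top 0.8 [350.4 214.9] [0.489  0.0344 0.1185]
scene nut2_top 0.67 [224.2 328.2] [ 0.7635 -0.1259  0.1185]
scene nut3_top 0.94 [304.1 204.4] [ 0.4704 -0.0545  0.1185]
scene nut4_top 0.47 [221.5 328.5] [ 0.7645 -0.1297  0.1185]
scene wrench_head 0.6 [165.1 210.1] [ 0.5115 -0.3145  0.112 ]
scene stand 0.81 [178.4 248.6] [ 0.5034 -0.3169  0.    ]
scene spray_can 0.61 [223.9 324.8] [ 0.6773 -0.1698  0.    ]
scene tape_roll 0.79 [284.3 334.8] [ 0.6839 -0.0588  0.    ]
```

```bash
cd pics; python3 -c "
import cv2,numpy as np
cv2.imwrite('ab.png',cv2.resize(np.vstack([cv2.imread('a.png'),cv2.imread('b.png')]),(400,600),interpolation=3)) if 0 else None"
```

```text
(no output)
```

View pics/b.png

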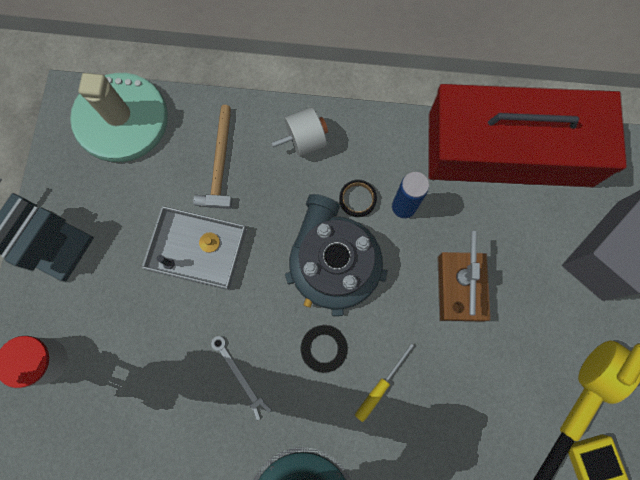

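View pics/a.png

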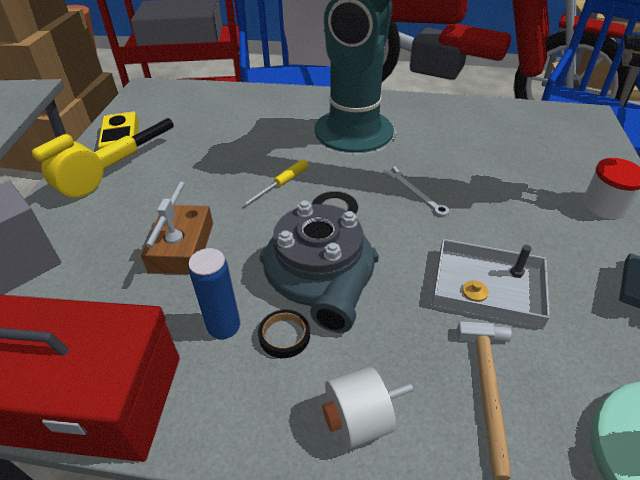

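The scene view shows the pump at the centre (nuts near top px (324,229), (314,270), (350,281), (362,240)). The wrench stands in the wooden block with its head at px (473,272), its bar roughly along world x. Next I'll fly above the pump for a close look.

Emit:
send_rows(commands=[[[1,-56,0,0,0],[1,-56,-527,506,-21],[1,-56,-527,506,-21],[1,-56,-527,506,-21],[1,-56,-527,506,-21],[1,-56,-527,506,-21],[1,-56,-527,506,-21],[1,-56,-527,506,-21],[1,-56,-527,506,-21],[1,-56,-527,506,-21],[1,-56,-527,506,-21],[1,-56,-527,506,-21],[1,-56,-527,506,-21],[1,-56,-527,506,-21],[1,-56,-527,506,-21],[1,-56,-527,506,-21],[1,-56,-527,506,-21],[1,-56,-527,506,-21],[1,-56,-527,506,-21],[1,-56,-527,506,-21]]], force=50)

```text
time_s: 3.0
eef_pos: [0.5199, -0.0199, 0.2706]
ee_rot: [0.706, -0.031, 0.706, 0.032]
contact_force: [-0.2, 0.7, -0.1]
grip_width: 0.092
```

```bash
python3 - <<'E'
from h import *
o=arm.get_obs(); print(o["time_s"],o["eef_pos"].round(4),o["joint_pos"].round(2)); 
def za(): 
    z=rot().as_matrix()[:,2]; return np.degrees(np.arctan2(z[1],z[0]))
print("zang",za())
c=cam("wrist"); print(c[0].tolist(),c[1])
im=arm.get_image("wrist"); cv2.imwrite("pics/w1.png",im); np.save("w1.npy",np.array([c[0],c[2][:3,:3]]));np.save("w1t.npy",c[2])
for i in range(1,5):
    for d in arm.spot_point("wrist","nut%d_top"%i)[:4]: print(i,round(d["p"],2),np.round(d["position"],1),atz("wrist",d["position"],.1185,c).round(4))
a=atz("top",(474,232),.112);b=atz("top",(473,315),.112); print("bar",a,b,np.degrees(np.arctan2(*(a-b)[1::-1])),(a+b)/2)
E
```

```text
3.0 [ 0.5199 -0.0199  0.2706] [-0.4   0.19  0.43  1.88 -0.09  1.09  1.72]
zang 5.119970787107619
[[391.25758037066413, 0.0, 322.5432733590072], [0.0, 391.25758037066413, 237.62566071112786], [0.0, 0.0, 1.0]] -0.0334248864718436
1 0.98 [350.5 283.1] [0.576  0.008  0.1185]
2 0.56 [385.1 189. ] [0.49   0.0276 0.1185]
3 0.65 [286.9 156.4] [ 0.4705 -0.0551  0.1185]
4 0.7 [257.8 254. ] [ 0.5559 -0.0751  0.1185]
bar [ 0.60095628 -0.31314487  0.112     ] [ 0.42312333 -0.31714562  0.112     ] 1.2887780905667152 [ 0.51203981 -0.31514524  0.112     ]
```

View pics/w1.png

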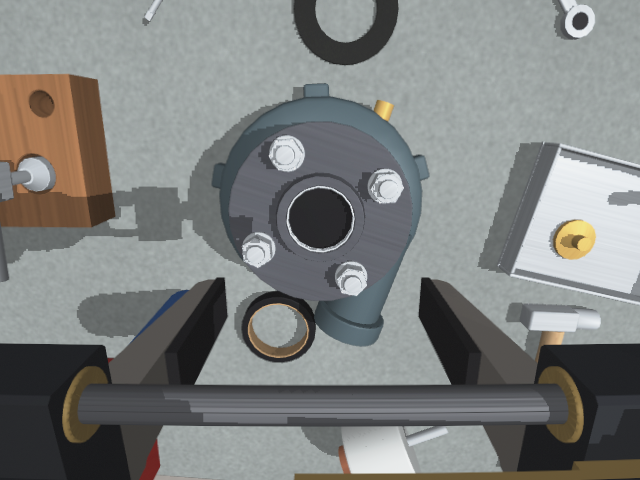

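```bash
cat > nuts.py <<'E'
from h import *
def rect(im,c,P,z,s=.0002,n=125):
    g=np.arange(-n,n+1)*s
    uv=np.array([[proj("wrist",[P[0]+g[-1-i],P[1]-y,z],c) for y in g] for i in range(len(g))]) # up=+x, right=-y
    return cv2.remap(im,uv[...,0].astype(np.float32),uv[...,1].astype(np.float32),cv2.INTER_CUBIC)
def fit(im,c,P,z=.1175):
    """hexagon at height z: search angle, centre; score = summed gradient magnitude on outline"""
    r=rect(im,c,P,z); g=cv2.GaussianBlur(cv2.cvtColor(r,cv2.COLOR_BGR2GRAY).astype(np.float32),(0,0),3)
    gx,gy=cv2.Sobel(g,5,1,0),cv2.Sobel(g,5,0,1); out=[]
    t=np.linspace(-.85,.85,25)*60*np.tan(np.pi/6)
    for a in range(0,60,2):
        best=0
        for dx in range(-15,16,3):
            for dy in range(-15,16,3):
                s=0
                for k in range(6):
                    th=np.radians(a+60*k); nx,ny=-np.sin(th),-np.cos(th)  # world angle th of flat normal -> image
                    x=(125+dx+60*nx-t*ny).round().astype(int); y=(125+dy+60*ny+t*nx).round().astype(int)
                    s+=np.abs(gx[y,x]*nx+gy[y,x]*ny).mean()
                if s>best: best=s;bd=(dx,dy)
        out.append((best,a,bd))
    return r,sorted(out,reverse=True)
def draw(r,a,d,col=(0,0,255)):
    r=r.copy(); p=[]
    for k in range(6):
        th=np.radians(a+30+60*k); q=60/np.cos(np.pi/6)
        p.append([125+d[0]-q*np.sin(th),125+d[1]-q*np.cos(th)])
    cv2.polylines(r,[np.int32(p)],True,col,1); return r
E
cat > d.py <<'E'
from nuts import *
im=cv2.imread("pics/w1.png"); K=np.load("w1.npy")[0]; c=(K,-0.0334248864718436,np.load("w1t.npy"))
top=[];bot=[]
for P in [(.576,.008),(.49,.0276),(.4705,-.0551),(.5559,-.0751)]:
    r,o=fit(im,c,P); print([(round(float(s)),a,d) for s,a,d in o[:6]],round(float(o[-1][0])))
    dx,dy=o[0][2]; print("centre",P[0]-dy*.0002,P[1]-dx*.0002)
    top.append(r);bot.append(draw(r,o[0][1],o[0][2]))
m=np.vstack([np.hstack(top),np.hstack(bot)]); cv2.imwrite("pics/n1.png",cv2.resize(m,(800,400)))
E
python3 d.py
```

```text
[(478, 52, (-6, 3)), (478, 54, (-6, 3)), (470, 50, (-6, 3)), (465, 56, (-3, 3)), (451, 48, (-6, 3)), (450, 58, (-3, 3))] 280
centre 0.5753999999999999 0.0092
[(438, 8, (-9, 3)), (433, 6, (-9, 3)), (430, 10, (-9, 3)), (415, 4, (-9, 3)), (410, 12, (-9, 3)), (396, 2, (-9, 3))] 267
centre 0.4894 0.0294
[(338, 8, (9, 3)), (335, 6, (9, 3)), (334, 10, (9, 3)), (324, 12, (9, 3)), (322, 4, (9, 3)), (309, 2, (9, 3))] 275
centre 0.4699 -0.056900000000000006
[(490, 38, (9, 3)), (483, 36, (9, 3)), (482, 40, (9, 3)), (464, 42, (9, 3)), (463, 34, (9, 3)), (440, 32, (9, 3))] 259
centre 0.5552999999999999 -0.0769
```

View pics/n1.png

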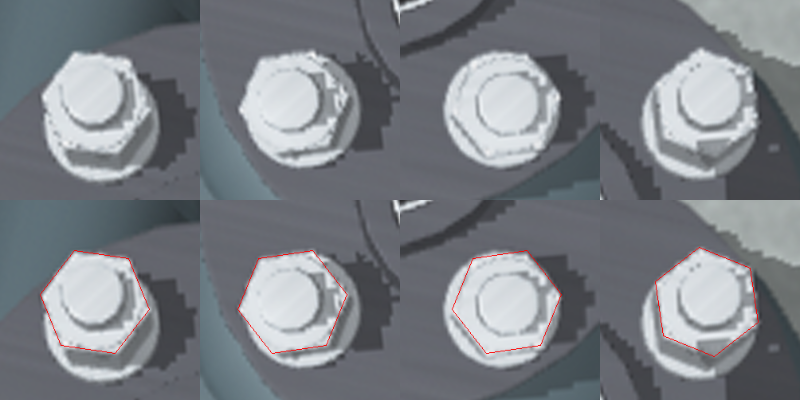

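The four hexagon fits sit well on the nuts, and the 124–125 mm opposite spacings match the 125 mm circle. Next I'll go above the wrench.

Emit:
send_rows(commands=[[[1,20,-293,-34,4],[1,20,-293,-34,4],[1,20,-293,-34,4],[1,20,-293,-34,4],[1,20,-293,-34,4],[1,20,-293,-34,4],[1,20,-293,-34,4],[1,20,-293,-34,4],[1,20,-293,-34,4]]])

```text
time_s: 4.15
eef_pos: [0.5123, -0.3147, 0.2504]
ee_rot: [0.707, -0.006, 0.707, 0.007]
contact_force: [0.3, 0.3, 0.0]
grip_width: 0.0922
```

```bash
cat >> h.py <<'E'
def za():
    z=rot().as_matrix()[:,2]; return np.degrees(np.arctan2(z[1],z[0]))
def go(x,y,z,ang):
    """print the move numbers from the present pose to TCP x,y,z with tool-z angle ang"""
    o=arm.get_obs(); d=rot().as_matrix().T@(np.array([x,y,z])-o["eef_pos"])*1000
    print("move",d.round(1),"turn",round(za()-ang,1))
E
python3 - <<'E'
from h import *
o=arm.get_obs(); print(o["time_s"],o["eef_pos"].round(4),o["joint_pos"].round(2),za())
c=cam("wrist"); im=arm.get_image("wrist"); cv2.imwrite("pics/w2.png",im)
for d in arm.spot_point("wrist","wrench_head")[:2]: print(round(d["p"],2),np.round(d["position"],1),atz("wrist",d["position"],.112,c).round(4))
for d in arm.cut_out("wrist","wrench_head")[:1]:
    m=d["mask"]; v,u=np.nonzero(m); print(d["bbox"],m.sum())
    cv2.imwrite("pics/w2m.png",np.where(m[...,None],im//2+[0,0,127],im).astype(np.uint8))
E
```

```text
4.15 [ 0.5123 -0.3147  0.2504] [ 0.05  0.38  0.58  1.72 -0.23  1.11  2.29] 1.0771319435511613
0.85 [323.5 228.5] [ 0.517  -0.3156  0.112 ]
[306.6, 112.9, 34.8, 215.1] 3913
```

View pics/w2.png

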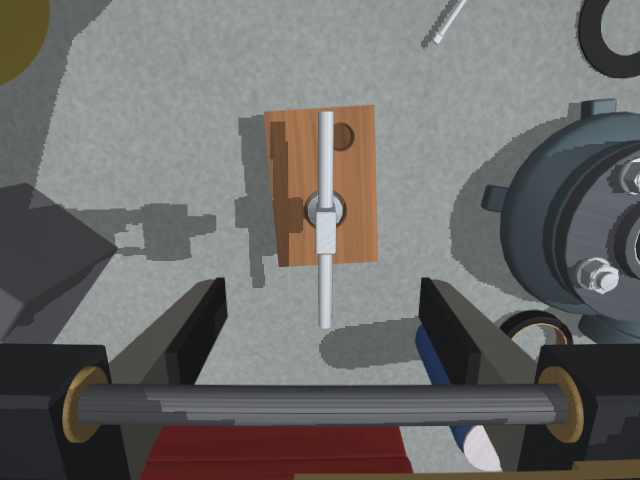

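The bar runs px (326,112)–(325,328), parallel to the tool's z axis, with the head at about (325,230).

```bash
python3 - <<'E'
from h import *
a=atz("wrist",(325.7,113),.114);b=atz("wrist",(325,328),.110); print(a,b,(a+b)/2,np.linalg.norm(a-b),np.degrees(np.arctan2(*(b-a)[1::-1])))
m=(a+b)/2; go(m[0],m[1],.0935,za())
E
```

```text
[ 0.42727537 -0.31545861  0.114     ] [ 0.60930903 -0.31252954  0.11      ] [ 0.5182922  -0.31399407  0.112     ] 0.1821011596416027 0.9218584441610566
move [157.2   0.4   5.7] turn 0.0
```

Emit:
send_rows(commands=[[[1,40,0,5,0],[1,85,0,5,0],[1,125,0,5,0],[1,150,0,5,0],[1,157,0,5,0],[1,157,0,5,0],[0,157,0,5,0],[0,157,0,5,0],[0,157,0,5,0],[0,157,0,5,0],[0,157,0,5,0],[0,157,0,5,0],[0,157,0,5,0],[0,157,0,5,0],[0,157,0,5,0]]], force=50)

```text
time_s: 5.8
eef_pos: [0.5167, -0.3162, 0.0935]
ee_rot: [0.707, -0.006, 0.707, 0.006]
contact_force: [-0.1, 2.0, 0.9]
grip_width: 0.0221
```

Emit:
send_rows(commands=[[[0,0,0,0,0],[0,0,0,0,0],[0,0,0,0,0],[0,0,0,0,0]]])

```text
time_s: 6.2
eef_pos: [0.5167, -0.3156, 0.0934]
ee_rot: [0.707, -0.006, 0.707, 0.006]
contact_force: [0.3, 2.6, -1.0]
grip_width: 0.0158
```

Emit:
send_rows(commands=[[[0,-20,0,0,0],[0,-50,0,0,0],[0,-90,0,0,0],[0,-130,0,0,0],[0,-140,0,0,0],[0,-140,0,0,0],[0,-140,0,0,0]]])

```text
time_s: 6.9
eef_pos: [0.5155, -0.3155, 0.2311]
ee_rot: [0.706, -0.005, 0.708, 0.007]
contact_force: [-0.2, -0.2, -5.9]
grip_width: 0.0157
```

```bash
python3 - <<'E'
from h import *
o=arm.get_obs(); print(o["time_s"],o["eef_pos"].round(4),za(),o["contact_force"].round(2),o["ft_torque"].round(3))
im=arm.get_image("wrist"); cv2.imwrite("pics/w3.png",im)
for l,z in [("wrench_head",.0187),("wrench_socket",.0187-.102)]:
  for d in arm.spot_point("wrist",l)[:2]:
    p=atz("wrist",d["position"],o["eef_pos"][2]+z); print(l,round(d["p"],2),np.round(d["position"],1),(rot().as_matrix().T@(p-o["eef_pos"])*1000).round(1))
E
```

```text
6.9 [ 0.5155 -0.3155  0.2311] 0.9662879771737752 [-0.17 -0.19 -5.92] [ 0.071 -0.002  0.029]
wrench_head 0.82 [320.9 308. ] [-18.7  -2.3  -2.3]
wrench_head 0.36 [596.3 209.1] [-18.3 108.3 -44.9]
```

View pics/w3.png

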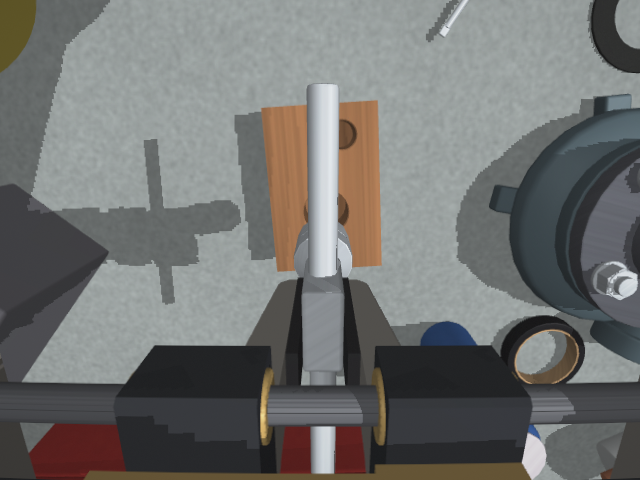

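```bash
python3 - <<'E'
from h import *
im=cv2.imread("pics/w3.png"); c=cam("wrist"); o=arm.get_obs(); M=rot().as_matrix(); 
W=lambda v: proj("wrist",o["eef_pos"]+M@(np.array(v)/1000),c)
S=4
big=cv2.resize(im[60:320,240:410],None,fx=S,fy=S,interpolation=cv2.INTER_CUBIC)
pt=lambda p: tuple(int(v) for v in ((np.array(p)-[240,60]+.5)*S))
A=np.linspace(0,2*np.pi,60)
for dz,col in [(0,(0,0,255)),(3,(0,255,0))]:
  for x in (40.3-0,83.3):
    cv2.polylines(big,[np.array([pt(W([x,18*np.cos(a),18*np.sin(a)+dz])) for a in A])],True,col,1)
  cv2.polylines(big,[np.array([pt(W([-18.7+6*np.cos(a),6*np.sin(a),-90+dz])) for a in A])],True,col,1)
cv2.imwrite("pics/w3c.png",cv2.resize(big,None,fx=.57,fy=.57,interpolation=cv2.INTER_AREA))
E
```

```text
(no output)
```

View pics/w3c.png

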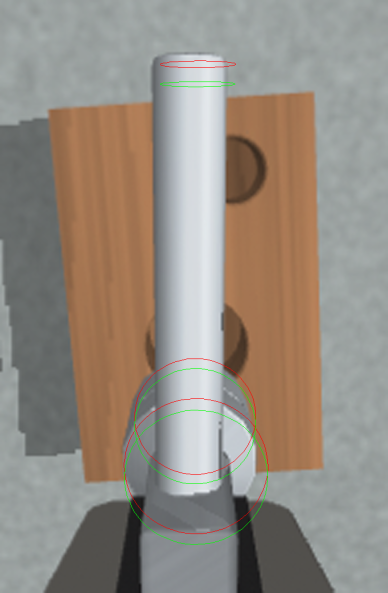

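The held wrench sits upright within about 1 mm of the jaw centre: the bar end is at px (322,85), against a prediction of (325,88). Next I'll compute the move to nut 1.

```bash
python3 - <<'E'
from h import *
go(.576,.0098,.2330,-7)
E
```

```text
move [ -1.6 324.4  65.8] turn 8.0
```

Emit:
send_rows(commands=[[[0,-2,324,66,8],[0,-2,324,66,8],[0,-2,324,66,8],[0,-2,324,66,8],[0,-2,324,66,8],[0,-2,324,66,8],[0,-2,324,66,8],[0,-2,324,66,8],[0,-2,324,66,8],[0,-2,324,66,8],[0,-2,324,66,8]]])

```text
time_s: 8.15
eef_pos: [0.577, 0.007, 0.2353]
ee_rot: [0.706, 0.044, 0.706, -0.045]
contact_force: [0.0, -0.6, -5.9]
grip_width: 0.0159
```

```bash
cat > s.py <<'E'
from h import *
import sys
o=arm.get_obs(); print(o["time_s"],o["eef_pos"].round(4),"ang",round(za(),2),"F",o["contact_force"].round(2),"M",o["ft_torque"].round(3),"j7",o["joint_pos"][6].round(2),o["grip_width"].round(4))
# moment about vertical axis through TCP if ft_torque is taken at another point is the same for pure z
if len(sys.argv)>4: go(*map(float,sys.argv[1:5]))
E
python3 s.py .576 .0098 .215 -7; python3 -c "
from h import *
im=arm.get_image('wrist'); cv2.imwrite('pics/w4.png',im)"
```

```text
Traceback (most recent call last):
  File "s.py", line 3, in <module>
    o=arm.get_obs(); print(o["time_s"],o["eef_pos"].round(4),"ang",round(za(),2),"F",o["contact_force"].round(2),"M",o["ft_torque"].round(3),"j7",o["joint_pos"][6].round(2),o["grip_width"].round(4))
                                                                                                                                                                             ^^^^^^^^^^^^^^^^^^^^^
AttributeError: 'float' object has no attribute 'round'
```

View pics/w4.png

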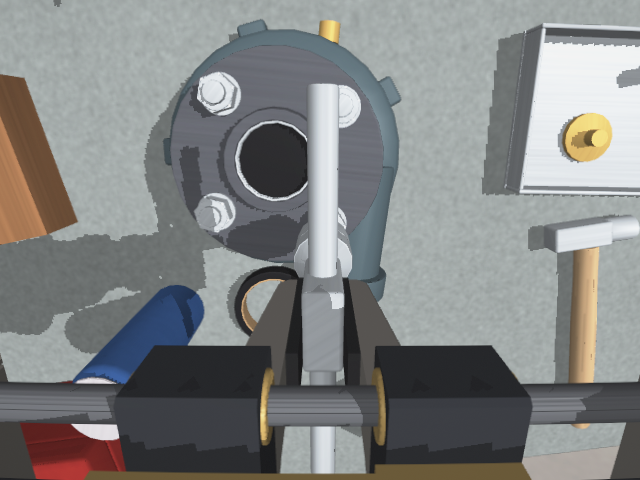

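The socket hangs just above nut 1, whose rim shows at px (338,215).

```bash
sed -i 's/o\["grip_width"\].round(4)/round(float(o["grip_width"]),4)/' s.py; python3 s.py .576 .0098 .212 -7
```

```text
8.2 [0.5771 0.0072 0.2354] ang -7.18 F [-0.26 -0.14 -5.95] M [-0.001 -0.042 -0.005] j7 1.55 0.0157
move [23.4  2.5 -1.4] turn -0.2
```

Emit:
send_rows(commands=[[[0,5,2.5,-1.4,0],[0,12,2.5,-1.4,0],[0,20,2.5,-1.4,0],[0,27,2.5,-1.4,0],[0,32,2.5,-1.4,0],[0,35,2.5,-1.4,0],[0,35,2.5,-1.4,0]]])

```text
time_s: 8.9
eef_pos: [0.576, 0.0114, 0.2001]
ee_rot: [0.705, 0.043, 0.706, -0.043]
contact_force: [0.5, -0.7, -5.5]
grip_width: 0.0159
```

```bash
python3 s.py .576 .0098 .1885 -7
```

```text
8.9 [0.576  0.0114 0.2001] ang -7.04 F [ 0.5  -0.67 -5.46] M [ 0.011 -0.017 -0.02 ] j7 1.56 0.0159
move [11.6 -1.6  0.2] turn -0.0
```

Emit:
send_rows(commands=[[[0,1,-1,0,0],[0,3,-1,0,0],[0,5,-1,0,0],[0,6,-1,0,0]]])

```text
time_s: 9.3
eef_pos: [0.576, 0.0105, 0.1945]
ee_rot: [0.706, 0.043, 0.706, -0.043]
contact_force: [0.3, 0.2, -6.2]
grip_width: 0.0156
```

Emit:
send_rows(commands=[[[0,2,0,0,0],[0,4,0,0,0],[0,5,0,0,0],[0,5,0,0,0]]])

```text
time_s: 9.7
eef_pos: [0.576, 0.0104, 0.1894]
ee_rot: [0.706, 0.043, 0.706, -0.043]
contact_force: [-0.1, -0.1, -5.2]
grip_width: 0.0154
```

```bash
python3 s.py
```

```text
9.7 [0.576  0.0104 0.1894] ang -7.04 F [-0.07 -0.11 -5.21] M [-0.007  0.015 -0.   ] j7 1.57 0.0154
```

Emit:
send_rows(commands=[[[0,0,0,0,6],[0,0,0,0,12],[0,0,0,0,18],[0,0,0,0,24]]])

```text
time_s: 10.1
eef_pos: [0.5762, 0.0097, 0.1898]
ee_rot: [0.681, 0.19, 0.681, -0.191]
contact_force: [-0.0, -1.3, -4.7]
grip_width: 0.0157
```

```bash
python3 s.py
```

```text
10.1 [0.5762 0.0097 0.1898] ang -31.26 F [-0.01 -1.25 -4.69] M [-0.593  0.099  0.126] j7 1.19 0.0157
```

Emit:
send_rows(commands=[[[0,0,0,0,7],[0,0,0,0,14],[0,0,0,0,21],[0,0,0,0,28],[0,0,0,0,28]]])

```text
time_s: 10.6
eef_pos: [0.5754, 0.009, 0.1897]
ee_rot: [0.615, 0.348, 0.615, -0.35]
contact_force: [-1.9, -3.1, -2.6]
grip_width: 0.0156
```

```bash
python3 s.py
```

```text
10.6 [0.5754 0.009  0.1897] ang -59.08 F [-1.93 -3.14 -2.58] M [-1.237  0.896  0.06 ] j7 0.76 0.0156
```

Emit:
send_rows(commands=[[[0,0,0,0,-7],[0,-15,0,0,-7],[0,-35,0,0,-7],[0,-35,0,0,-7]]])

```text
time_s: 11.0
eef_pos: [0.5785, 0.0109, 0.2281]
ee_rot: [0.637, 0.312, 0.634, -0.309]
contact_force: [0.4, 0.5, -5.7]
grip_width: 0.0156
```

```bash
python3 s.py .470 -.0564 .225 8
```

```text
11.0 [0.5785 0.0109 0.2281] ang -52.07 F [ 0.45  0.49 -5.73] M [-0.108 -0.045 -0.026] j7 0.84 0.0156
move [   2.2 -127.   -13.6] turn -60.1
```

Emit:
send_rows(commands=[[[0,2,-40,-4,-8],[0,2,-80,-9,-16],[0,2,-120,-13,-24],[0,2,-127,-14,-32],[0,2,-127,-14,-40],[0,2,-127,-14,-48],[0,2,-127,-14,-56],[0,2,-127,-14,-60],[0,2,-127,-14,-60],[0,2,-127,-14,-60]]])

```text
time_s: 12.0
eef_pos: [0.4673, -0.0565, 0.2226]
ee_rot: [0.706, -0.048, 0.705, 0.049]
contact_force: [0.3, -0.1, -6.3]
grip_width: 0.0156
```

```bash
python3 s.py .470 -.0564 .201 8
```

```text
12.0 [ 0.4673 -0.0565  0.2226] ang 7.84 F [ 0.26 -0.11 -6.27] M [ 0.046 -0.019 -0.019] j7 1.87 0.0156
move [21.6 -0.3  2.6] turn -0.2
```

Emit:
send_rows(commands=[[[0,3,0,2.6,0],[0,9,0,2.6,0],[0,16,0,2.6,0],[0,21,0,2.6,0],[0,22,0,2.6,0],[0,22,0,2.6,0]]])

```text
time_s: 12.6
eef_pos: [0.4697, -0.0564, 0.2002]
ee_rot: [0.705, -0.049, 0.706, 0.049]
contact_force: [0.2, -0.3, -5.7]
grip_width: 0.0156
```

```bash
python3 s.py .470 -.0560 .195 8
```

```text
12.6 [ 0.4697 -0.0564  0.2002] ang 7.95 F [ 0.15 -0.3  -5.73] M [0.002 0.017 0.068] j7 1.9 0.0156
move [5.2 0.3 0.4] turn -0.0
```

Emit:
send_rows(commands=[[[0,2,0,0,0],[0,4,0,0,0],[0,6,0,0,0],[0,6,0,0,0]]])

```text
time_s: 13.0
eef_pos: [0.4703, -0.0557, 0.1945]
ee_rot: [0.706, -0.049, 0.705, 0.049]
contact_force: [1.4, 2.5, -5.6]
grip_width: 0.0157
```

```bash
python3 s.py
```

```text
13.0 [ 0.4703 -0.0557  0.1945] ang 7.98 F [ 1.4   2.5  -5.57] M [ 0.78  -0.387  0.042] j7 1.91 0.0157
```

Emit:
send_rows(commands=[[[0,2,1.5,1,0],[0,4,1.5,1,0],[0,5,1.5,1,0],[0,5,1.5,1,0],[0,5,1.5,1,6],[0,5,1.5,1,12]]])

```text
time_s: 13.6
eef_pos: [0.4706, -0.0552, 0.1896]
ee_rot: [0.707, 0.026, 0.707, -0.027]
contact_force: [-0.0, -0.1, -7.0]
grip_width: 0.0158
```

```bash
python3 s.py
```

```text
13.6 [ 0.4706 -0.0552  0.1896] ang -4.27 F [-0.02 -0.08 -7.03] M [-0.268  0.014  0.178] j7 1.71 0.0158
```

Emit:
send_rows(commands=[[[0,0,0,0,8],[0,0,0,0,16],[0,0,0,0,24],[0,0,0,0,32],[0,0,0,0,40],[0,0,0,0,40]]])

```text
time_s: 14.2
eef_pos: [0.4699, -0.0565, 0.1895]
ee_rot: [0.655, 0.264, 0.656, -0.266]
contact_force: [-2.8, -5.4, -4.2]
grip_width: 0.0162
```

```bash
python3 s.py
```

```text
14.2 [ 0.4699 -0.0565  0.1895] ang -44.09 F [-2.82 -5.38 -4.18] M [-1.829  0.761  0.037] j7 1.05 0.0162
```

Emit:
send_rows(commands=[[[0,0,0,0,-7],[0,-15,0,0,-7],[0,-35,0,0,-7],[0,-35,0,0,-7]]])

```text
time_s: 14.6
eef_pos: [0.4726, -0.0546, 0.2266]
ee_rot: [0.672, 0.225, 0.669, -0.223]
contact_force: [0.9, 0.7, -6.0]
grip_width: 0.016
```

```bash
python3 s.py .4907 .031 .225 8
```

```text
14.6 [ 0.4726 -0.0546  0.2266] ang -36.88 F [ 0.94  0.71 -6.03] M [-0.022 -0.119  0.005] j7 1.12 0.016
move [  1.8  79.3 -36.9] turn -44.9
```

Emit:
send_rows(commands=[[[0,2,30,-14,-8],[0,2,60,-28,-16],[0,2,79,-37,-24],[0,2,79,-37,-32],[0,2,79,-37,-40],[0,2,79,-37,-45],[0,2,79,-37,-45],[0,2,79,-37,-45]]])

```text
time_s: 15.4
eef_pos: [0.4885, 0.0307, 0.222]
ee_rot: [0.705, -0.049, 0.706, 0.049]
contact_force: [-0.7, 0.1, -6.3]
grip_width: 0.0156
```

```bash
python3 s.py .4907 .031 .200 8
```

```text
15.4 [0.4885 0.0307 0.222 ] ang 7.89 F [-0.74  0.07 -6.26] M [-0.001 -0.001 -0.007] j7 1.7 0.0156
move [22.  -0.   2.3] turn -0.1
```

Emit:
send_rows(commands=[[[0,3,0,2.3,0],[0,9,0,2.3,0],[0,16,0,2.3,0],[0,22,0,2.3,0],[0,25,0,2.3,0],[0,28,0,2.3,0],[0,28,0,2.3,0]]])

```text
time_s: 16.1
eef_pos: [0.4908, 0.0309, 0.1942]
ee_rot: [0.705, -0.049, 0.706, 0.049]
contact_force: [0.0, 0.1, -5.8]
grip_width: 0.0157
```

```bash
python3 s.py .4907 .031 .189 8
```

```text
16.1 [0.4908 0.0309 0.1942] ang 7.96 F [ 0.04  0.13 -5.76] M [ 0.064 -0.026 -0.011] j7 1.74 0.0157
move [ 5.2  0.1 -0.1] turn -0.0
```

Emit:
send_rows(commands=[[[0,3,0,0,0],[0,5,0,0,0],[0,5,0,0,0],[0,5,-0.2,-0.1,6],[0,5,-0.4,-0.3,13],[0,5,-0.6,-0.5,20],[0,5,-0.9,-0.7,28],[0,5,-1.2,-1,36],[0,5,-1.4,-1.3,44],[0,5,-1.6,-1.6,52],[0,5,-1.6,-1.6,52]]])

```text
time_s: 17.2
eef_pos: [0.4897, 0.0291, 0.1896]
ee_rot: [0.656, 0.265, 0.655, -0.265]
contact_force: [-0.0, -1.0, -6.3]
grip_width: 0.016
```

```bash
python3 s.py
```

```text
17.2 [0.4897 0.0291 0.1896] ang -44.05 F [-0.04 -1.02 -6.32] M [-0.343 -0.071  0.075] j7 0.89 0.016
```

Emit:
send_rows(commands=[[[0,0,0,0,-7],[0,-15,0,0,-7],[0,-35,0,0,-7],[0,-35,0,0,-7]]])

```text
time_s: 17.6
eef_pos: [0.4916, 0.0293, 0.2268]
ee_rot: [0.672, 0.225, 0.669, -0.222]
contact_force: [0.7, -0.5, -5.3]
grip_width: 0.0159
```

```bash
python3 s.py .5563 -.0762 .225 -22
```

```text
17.6 [0.4916 0.0293 0.2268] ang -36.87 F [ 0.65 -0.45 -5.33] M [-0.084 -0.109  0.019] j7 0.97 0.0159
move [  1.9 -45.6 115. ] turn -14.9
```

Emit:
send_rows(commands=[[[0,2,-15,38,-5],[0,2,-30,77,-10],[0,2,-46,115,-15],[0,2,-46,115,-15],[0,2,-46,115,-15],[0,2,-46,115,-15],[0,2,-46,115,-15]]])

```text
time_s: 18.3
eef_pos: [0.5533, -0.0753, 0.2221]
ee_rot: [0.694, 0.135, 0.695, -0.134]
contact_force: [0.7, 0.1, -4.3]
grip_width: 0.0154
```

```bash
python3 s.py .5563 -.0762 .200 -22
```

```text
18.3 [ 0.5533 -0.0753  0.2221] ang -21.9 F [ 0.66  0.08 -4.3 ] M [-0.021 -0.038  0.039] j7 1.51 0.0154
move [22.1  0.3  3.1] turn 0.1
```

Emit:
send_rows(commands=[[[0,3,0.3,3.1,0],[0,9,0.3,3.1,0],[0,16,0.3,3.1,0],[0,22,0.3,3.1,0],[0,25,0.3,3.1,0],[0,28,0.3,3.1,0],[0,28,0.3,3.1,0]]])

```text
time_s: 19.0
eef_pos: [0.5564, -0.0772, 0.1941]
ee_rot: [0.694, 0.135, 0.694, -0.135]
contact_force: [-0.2, 1.5, -5.9]
grip_width: 0.0158
```

```bash
python3 s.py .5563 -.0762 .189 -22
```

```text
19.0 [ 0.5564 -0.0772  0.1941] ang -22.03 F [-0.24  1.46 -5.9 ] M [0.52  0.124 0.012] j7 1.53 0.0158
move [ 5.1  0.9 -0.5] turn -0.0
```

Emit:
send_rows(commands=[[[0,3,0.8,-0.3,0],[0,5,0.8,-0.3,0],[0,5,0.8,-0.3,0],[0,5,0.6,-0.4,6],[0,5,0.4,-0.6,13],[0,5,0.2,-0.8,20],[0,5,-0.1,-1,28],[0,5,-0.4,-1.3,36],[0,5,-0.6,-1.6,44],[0,5,-0.8,-1.9,52],[0,5,-0.8,-1.9,52]]])

```text
time_s: 20.1
eef_pos: [0.5546, -0.0779, 0.1896]
ee_rot: [0.565, 0.425, 0.564, -0.426]
contact_force: [-0.1, 0.3, -5.0]
grip_width: 0.0155
```

```bash
python3 s.py
```

```text
20.1 [ 0.5546 -0.0779  0.1896] ang -74.05 F [-0.12  0.29 -5.02] M [-0.109  0.262 -0.007] j7 0.74 0.0155
```

Emit:
send_rows(commands=[[[0,0,0,0,-7],[0,-15,0,0,-7],[0,-35,0,0,-7],[0,-35,0,0,-7]]])

```text
time_s: 20.5
eef_pos: [0.5567, -0.0787, 0.2279]
ee_rot: [0.591, 0.392, 0.588, -0.39]
contact_force: [-0.3, -0.4, -5.8]
grip_width: 0.0157
```

```bash
python3 s.py .63 -.022 .24 8
```

```text
20.5 [ 0.5567 -0.0787  0.2279] ang -67.1 F [-0.26 -0.41 -5.78] M [-0.148 -0.054  0.015] j7 0.81 0.0157
move [-11.7  89.7 -23.7] turn -75.1
```

Emit:
send_rows(commands=[[[0,-12,40,-10,-8],[0,-12,80,-20,-16],[0,-12,90,-24,-24],[0,-12,90,-24,-32],[0,-12,90,-24,-40],[0,-12,90,-24,-48],[0,-12,90,-24,-56],[0,-12,90,-24,-64],[0,-12,90,-24,-72],[0,-12,90,-24,-75],[0,-12,90,-24,-75]]])

```text
time_s: 21.6
eef_pos: [0.6279, -0.0209, 0.2362]
ee_rot: [0.705, -0.049, 0.706, 0.049]
contact_force: [0.4, 0.8, -5.6]
grip_width: 0.0154
```

```bash
python3 s.py; cat > e.py <<'E'
from nuts import *
import sys
c=cam("wrist"); im=arm.get_image("wrist"); cv2.imwrite("pics/%s.png"%sys.argv[1],im)
top=[];bot=[]
for i,P in enumerate([(.5755,.0093),(.4894,.0292),(.4695,-.0569),(.5556,-.0768)]):
    d=arm.spot_point("wrist","nut%d_top"%(i+1))[:1]
    if d: print(i+1,round(d[0]["p"],2),np.round(d[0]["position"]),atz("wrist",d[0]["position"],.1185,c)[:2].round(4))
    r,o=fit(im,c,P); print([(round(float(s)),a,d) for s,a,d in o[:4]],round(float(o[-1][0])))
    top.append(r);bot.append(draw(r,o[0][1],o[0][2]))
m=np.vstack([np.hstack(top),np.hstack(bot)]); m=cv2.resize(m,(640,320))
cv2.imwrite("pics/%sm.png"%sys.argv[1],np.vstack([m,cv2.resize(im,(373,280)) if 0 else cv2.copyMakeBorder(cv2.resize(im,(373,280)),0,0,0,267,cv2.BORDER_CONSTANT)]))
E
python3 e.py w5
```

```text
21.6 [ 0.6279 -0.0209  0.2362] ang 7.92 F [ 0.44  0.81 -5.57] M [-0.004 -0.029  0.041] j7 1.9 0.0154
1 0.82 [377. 164.] [0.5739 0.0096]
[(400, 12, (0, -3)), (398, 10, (0, -3)), (395, 14, (0, -3)), (384, 8, (0, -3))] 266
2 0.64 [426.  43.] [0.4889 0.0289]
[(528, 26, (0, 0)), (521, 24, (0, 0)), (511, 28, (0, 0)), (500, 22, (0, 0))] 290
3 0.26 [262. 117.] [ 0.5523 -0.0762]
[(241, 24, (-15, -9)), (240, 26, (-15, -9)), (235, 28, (-15, -9)), (230, 22, (-15, -9))] 175
4 0.81 [262. 121.] [ 0.5548 -0.0757]
[(383, 56, (0, 3)), (378, 58, (0, 3)), (373, 54, (0, 3)), (364, 0, (0, 3))] 281
```

View pics/w5m.png

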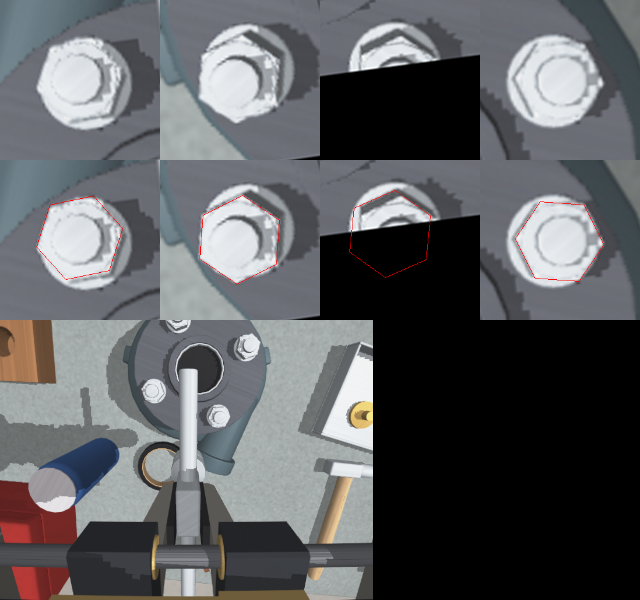

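All nuts turned about 42° (new flat angles: nut 1 11.5°, nut 2 25°, nut 3 ~25°, nut 4 57°). Round 2 starts with nut 1.

```bash
python3 s.py .5768 .0113 .222 11.5
```

```text
21.85 [ 0.6281 -0.0205  0.2364] ang 7.92 F [ 0.39  0.57 -5.88] M [-0.001 -0.063  0.087] j7 1.9 0.0157
move [ 14.4  38.6 -46.4] turn -3.6
```

Emit:
send_rows(commands=[[[0,0,20,-23,-3.6],[0,14,38.6,-46.4,-3.6],[0,14,38.6,-46.4,-3.6],[0,14,38.6,-46.4,-3.6],[0,14,38.6,-46.4,-3.6]]])

```text
time_s: 22.35
eef_pos: [0.578, 0.0107, 0.2232]
ee_rot: [0.704, -0.071, 0.703, 0.071]
contact_force: [0.0, 0.3, -5.6]
grip_width: 0.0161
```

```bash
python3 s.py .5768 .0113 .194 11.5
```

```text
22.35 [0.578  0.0107 0.2232] ang 11.52 F [ 0.    0.29 -5.59] M [-0.033 -0.069  0.013] j7 1.88 0.0161
move [29.2  0.8 -1.1] turn 0.0
```

Emit:
send_rows(commands=[[[0,5,0.7,-1,0],[0,12,0.7,-1,0],[0,20,0.7,-1,0],[0,25,0.7,-1,0],[0,29,0.7,-1,0],[0,29,0.7,-1,0]]])

```text
time_s: 22.95
eef_pos: [0.5759, 0.0118, 0.193]
ee_rot: [0.703, -0.071, 0.704, 0.071]
contact_force: [-0.4, -0.6, -5.2]
grip_width: 0.0157
```

```bash
python3 s.py .5768 .0113 .189 11.5
```

```text
22.95 [0.5759 0.0118 0.193 ] ang 11.56 F [-0.37 -0.61 -5.18] M [ 0.1   -0.256  0.024] j7 1.9 0.0157
move [ 4.  -0.6  0.8] turn 0.1
```

Emit:
send_rows(commands=[[[0,2,0,0,0],[0,4,0,0,0],[0,4,-0.2,-0.1,6],[0,4,-0.4,-0.3,12],[0,4,-0.6,-0.4,18],[0,4,-0.9,-0.6,24]]])

```text
time_s: 23.55
eef_pos: [0.5763, 0.0105, 0.1899]
ee_rot: [0.704, 0.078, 0.702, -0.078]
contact_force: [2.4, 0.7, -6.8]
grip_width: 0.0159
```

```bash
python3 s.py
```

```text
23.55 [0.5763 0.0105 0.1899] ang -12.65 F [ 2.38  0.65 -6.82] M [-0.19  -0.755  0.228] j7 1.52 0.0159
```

Emit:
send_rows(commands=[[[0,0,0,0.4,4],[0,0,0,0.4,4]]])

```text
time_s: 23.75
eef_pos: [0.5764, 0.0104, 0.1899]
ee_rot: [0.7, 0.101, 0.699, -0.101]
contact_force: [1.4, -1.3, -4.9]
grip_width: 0.0159
```

```bash
python3 s.py
```

```text
23.75 [0.5764 0.0104 0.1899] ang -16.43 F [ 1.42 -1.3  -4.91] M [-0.401 -0.594 -0.021] j7 1.47 0.0159
```

Emit:
send_rows(commands=[[[0,0,0,0,4],[0,0,0,0,4]]])

```text
time_s: 23.95
eef_pos: [0.5763, 0.0101, 0.1899]
ee_rot: [0.697, 0.125, 0.695, -0.125]
contact_force: [1.5, -1.8, -5.3]
grip_width: 0.0159
```

```bash
python3 s.py
```

```text
23.95 [0.5763 0.0101 0.1899] ang -20.37 F [ 1.47 -1.8  -5.29] M [-0.581 -0.575  0.033] j7 1.4 0.0159
```

Emit:
send_rows(commands=[[[0,0,0,0,4]]])

```text
time_s: 24.05
eef_pos: [0.5763, 0.0101, 0.1899]
ee_rot: [0.692, 0.149, 0.691, -0.149]
contact_force: [1.2, -1.5, -5.9]
grip_width: 0.0157
```

```bash
python3 s.py
```

```text
24.05 [0.5763 0.0101 0.1899] ang -24.33 F [ 1.17 -1.53 -5.92] M [-0.684 -0.555  0.154] j7 1.34 0.0157
```

Emit:
send_rows(commands=[[[0,0,0,0,4]]])

```text
time_s: 24.15
eef_pos: [0.5762, 0.0099, 0.1899]
ee_rot: [0.686, 0.173, 0.685, -0.174]
contact_force: [2.2, -2.9, -4.6]
grip_width: 0.0158
```

```bash
python3 s.py
```

```text
24.15 [0.5762 0.0099 0.1899] ang -28.42 F [ 2.16 -2.88 -4.58] M [-0.771 -0.452  0.142] j7 1.28 0.0158
```

Emit:
send_rows(commands=[[[0,0,-0.3,0,4]]])

```text
time_s: 24.25
eef_pos: [0.5761, 0.0097, 0.1899]
ee_rot: [0.679, 0.197, 0.678, -0.198]
contact_force: [1.3, -1.5, -6.1]
grip_width: 0.0155
```

```bash
python3 s.py
```

```text
24.25 [0.5761 0.0097 0.1899] ang -32.42 F [ 1.27 -1.45 -6.13] M [-0.669 -0.534  0.205] j7 1.22 0.0155
```

Emit:
send_rows(commands=[[[0,0,-0.2,0,3]]])

```text
time_s: 24.35
eef_pos: [0.576, 0.0095, 0.1899]
ee_rot: [0.674, 0.215, 0.673, -0.215]
contact_force: [2.2, -1.6, -5.7]
grip_width: 0.0158
```

```bash
python3 s.py
```

```text
24.35 [0.576  0.0095 0.1899] ang -35.39 F [ 2.2  -1.57 -5.74] M [-0.695 -0.578  0.354] j7 1.17 0.0158
```

Emit:
send_rows(commands=[[[0,0,-0.1,0,2],[0,0,-0.1,0,2]]])

```text
time_s: 24.55
eef_pos: [0.5759, 0.0095, 0.1898]
ee_rot: [0.671, 0.226, 0.669, -0.226]
contact_force: [2.3, -2.7, -5.2]
grip_width: 0.0155
```

```bash
python3 s.py
```

```text
24.55 [0.5759 0.0095 0.1898] ang -37.29 F [ 2.28 -2.71 -5.19] M [-0.859 -0.654  0.26 ] j7 1.14 0.0155
```

Emit:
send_rows(commands=[[[0,0,0,0,-5],[0,0,0,0,-11],[0,-15,0,0,-11],[0,-35,0,0,-11],[0,-35,0,0,-11]]])

```text
time_s: 25.05
eef_pos: [0.5766, 0.0104, 0.2273]
ee_rot: [0.689, 0.163, 0.687, -0.161]
contact_force: [0.1, 0.2, -4.8]
grip_width: 0.0154
```

```bash
python3 s.py .4709 -.0545 .225 25
```

```text
25.05 [0.5766 0.0104 0.2273] ang -26.44 F [ 0.08  0.19 -4.75] M [ 0.016 -0.132  0.004] j7 1.28 0.0154
move [   1.8 -105.2  -65.8] turn -51.4
```

Emit:
send_rows(commands=[[[0,2,-35,-22,-8],[0,2,-70,-44,-16],[0,2,-105,-66,-24],[0,2,-105,-66,-32],[0,2,-105,-66,-40],[0,2,-105,-66,-48],[0,2,-105,-66,-51.4],[0,2,-105,-66,-51.4],[0,2,-105,-66,-51.4]]])

```text
time_s: 25.95
eef_pos: [0.469, -0.0543, 0.2223]
ee_rot: [0.69, -0.152, 0.691, 0.152]
contact_force: [-0.1, -0.0, -5.4]
grip_width: 0.0155
```

```bash
python3 s.py .4709 -.0545 .2 25
```

```text
25.95 [ 0.469  -0.0543  0.2223] ang 24.87 F [-0.12 -0.01 -5.38] M [ 0.035 -0.002 -0.003] j7 2.17 0.0155
move [22.3 -1.   1.6] turn -0.1
```

Emit:
send_rows(commands=[[[0,3,-1,1.6,0],[0,9,-1,1.6,0],[0,16,-1,1.6,0],[0,22,-1,1.6,0],[0,25,-1,1.6,0],[0,28,-1,1.6,0],[0,28,-1,1.6,0]]])

```text
time_s: 26.65
eef_pos: [0.4709, -0.0545, 0.194]
ee_rot: [0.69, -0.153, 0.691, 0.153]
contact_force: [-2.2, 1.3, -6.6]
grip_width: 0.0159
```

```bash
python3 s.py .4709 -.0545 .1895 25
```

```text
26.65 [ 0.4709 -0.0545  0.194 ] ang 24.96 F [-2.16  1.27 -6.62] M [0.289 0.369 0.023] j7 2.2 0.0159
move [4.5 0.  0. ] turn -0.0
```

Emit:
send_rows(commands=[[[0,2,0.7,-0.4,0],[0,5,0.7,-0.4,0],[0,5,0.5,-0.5,6],[0,5,0.3,-0.6,12],[0,5,0.1,-0.7,18],[0,5,-0.2,-0.9,24]]])

```text
time_s: 27.25
eef_pos: [0.4705, -0.0551, 0.1894]
ee_rot: [0.707, -0.005, 0.707, 0.005]
contact_force: [-0.7, 0.5, -6.9]
grip_width: 0.0158
```

```bash
python3 s.py
```

```text
27.25 [ 0.4705 -0.0551  0.1894] ang 0.77 F [-0.73  0.49 -6.85] M [0.304 0.27  0.219] j7 1.81 0.0158
```

Emit:
send_rows(commands=[[[0,0,-0.1,-0.1,4]]])

```text
time_s: 27.35
eef_pos: [0.4705, -0.0552, 0.1894]
ee_rot: [0.707, 0.02, 0.707, -0.02]
contact_force: [-1.6, 1.5, -6.7]
grip_width: 0.0158
```

```bash
python3 s.py
```

```text
27.35 [ 0.4705 -0.0552  0.1894] ang -3.2 F [-1.58  1.45 -6.71] M [0.145 0.182 0.143] j7 1.74 0.0158
```

Emit:
send_rows(commands=[[[0,0,-0.1,-0.1,4]]])

```text
time_s: 27.45
eef_pos: [0.4704, -0.0554, 0.1894]
ee_rot: [0.706, 0.044, 0.706, -0.044]
contact_force: [-0.9, 0.0, -7.6]
grip_width: 0.0155
```

```bash
python3 s.py
```

```text
27.45 [ 0.4704 -0.0554  0.1894] ang -7.15 F [-0.91  0.   -7.63] M [0.103 0.14  0.183] j7 1.68 0.0155
```

Emit:
send_rows(commands=[[[0,0,-0.1,-0.1,4]]])

```text
time_s: 27.55
eef_pos: [0.4704, -0.0556, 0.1894]
ee_rot: [0.704, 0.069, 0.704, -0.069]
contact_force: [-1.3, -0.6, -8.1]
grip_width: 0.0156
```

```bash
python3 s.py
```

```text
27.55 [ 0.4704 -0.0556  0.1894] ang -11.15 F [-1.32 -0.64 -8.11] M [-0.028  0.06   0.156] j7 1.61 0.0156
```

Emit:
send_rows(commands=[[[0,0,-0.1,-0.1,3.5]]])

```text
time_s: 27.65
eef_pos: [0.4703, -0.0557, 0.1894]
ee_rot: [0.701, 0.09, 0.701, -0.09]
contact_force: [-0.3, 0.1, -8.2]
grip_width: 0.0157
```

```bash
python3 s.py
```

```text
27.65 [ 0.4703 -0.0557  0.1894] ang -14.64 F [-0.3   0.15 -8.23] M [-0.038  0.004  0.169] j7 1.56 0.0157
```

Emit:
send_rows(commands=[[[0,0,-0.1,-0.1,3.5]]])

```text
time_s: 27.75
eef_pos: [0.4703, -0.0558, 0.1894]
ee_rot: [0.698, 0.111, 0.698, -0.112]
contact_force: [0.8, -0.1, -7.3]
grip_width: 0.0157
```

```bash
python3 s.py
```

```text
27.75 [ 0.4703 -0.0558  0.1894] ang -18.12 F [ 0.81 -0.07 -7.29] M [-0.057 -0.012  0.236] j7 1.5 0.0157
```

Emit:
send_rows(commands=[[[0,0,-0.1,-0.1,2.5]]])

```text
time_s: 27.85
eef_pos: [0.4702, -0.0559, 0.1895]
ee_rot: [0.696, 0.126, 0.696, -0.127]
contact_force: [0.2, -0.7, -6.8]
grip_width: 0.0158
```

```bash
python3 s.py
```

```text
27.85 [ 0.4702 -0.0559  0.1895] ang -20.59 F [ 0.17 -0.66 -6.8 ] M [-0.141  0.051  0.283] j7 1.46 0.0158
```

Emit:
send_rows(commands=[[[0,0,0,0,1.5],[0,0,0,0,1.5]]])

```text
time_s: 28.05
eef_pos: [0.4702, -0.056, 0.1896]
ee_rot: [0.694, 0.135, 0.694, -0.135]
contact_force: [-0.7, -1.4, -6.8]
grip_width: 0.0155
```

```bash
python3 s.py .4903 .0312 .225 25
```

```text
28.05 [ 0.4702 -0.056   0.1896] ang -22.0 F [-0.68 -1.37 -6.84] M [-0.279  0.1    0.225] j7 1.44 0.0155
move [-35.4  88.3 -14. ] turn -47.0
```

Emit:
send_rows(commands=[[[0,0,0,0,-5],[0,0,0,0,-11],[0,-15,0,0,-11],[0,-35,0,0,-11],[0,-38,30,-5,-19],[0,-38,60,-10,-27],[0,-38,88,-14,-35],[0,-38,88,-14,-43],[0,-38,88,-14,-47],[0,-38,88,-14,-47],[0,-38,88,-14,-47],[0,-38,88,-14,-47]]])

```text
time_s: 29.25
eef_pos: [0.4902, 0.0308, 0.2276]
ee_rot: [0.691, -0.152, 0.69, 0.152]
contact_force: [-0.3, -1.2, -5.5]
grip_width: 0.0158
```

```bash
python3 s.py .4904 .0313 .2 25
```

```text
29.25 [0.4902 0.0308 0.2276] ang 24.86 F [-0.31 -1.22 -5.5 ] M [ 0.071 -0.034  0.009] j7 2.0 0.0158
move [27.6  0.4  0.4] turn -0.1
```

Now descend on nut 2, check that it's seated, and start the turn.

Emit:
send_rows(commands=[[[0,3,0.4,0.4,0],[0,9,0.4,0.4,0],[0,16,0.4,0.4,0],[0,24,0.4,0.4,0],[0,29,0.4,0.4,0],[0,34,0.4,0.4,0],[0,34,0.4,0.4,0]]])

```text
time_s: 29.95
eef_pos: [0.4899, 0.0316, 0.1928]
ee_rot: [0.69, -0.153, 0.691, 0.153]
contact_force: [0.3, 0.3, -5.8]
grip_width: 0.0159
```

```bash
python3 s.py .4904 .0313 .1895 25
```

```text
29.95 [0.4899 0.0316 0.1928] ang 24.96 F [ 0.29  0.33 -5.8 ] M [ 0.09  -0.03   0.004] j7 2.03 0.0159
move [ 3.3 -0.5  0.3] turn -0.0
```

Emit:
send_rows(commands=[[[0,2,0,0,0],[0,3,0,0,0],[0,3,-0.2,-0.1,6],[0,3,-0.4,-0.2,12],[0,3,-0.6,-0.3,18],[0,3,-0.9,-0.5,24],[0,3,-1,-0.6,27]]])

```text
time_s: 30.65
eef_pos: [0.4904, 0.0309, 0.1907]
ee_rot: [0.707, 0.014, 0.707, -0.013]
contact_force: [-0.7, 0.6, -7.0]
grip_width: 0.016
```

```bash
python3 s.py
```

```text
30.65 [0.4904 0.0309 0.1907] ang -2.17 F [-0.74  0.59 -6.95] M [ 0.23  -0.1    0.202] j7 1.59 0.016
```

Emit:
send_rows(commands=[[[0,0,-0.1,-0.1,3.5]]])

```text
time_s: 30.75
eef_pos: [0.4903, 0.0307, 0.1907]
ee_rot: [0.707, 0.035, 0.706, -0.034]
contact_force: [1.0, 1.1, -7.0]
grip_width: 0.0156
```

```bash
python3 s.py
```

```text
30.75 [0.4903 0.0307 0.1907] ang -5.61 F [ 1.    1.09 -6.97] M [ 0.238 -0.149  0.241] j7 1.54 0.0156
```

Emit:
send_rows(commands=[[[0,0,-0.1,-0.1,3]]])

```text
time_s: 30.85
eef_pos: [0.4903, 0.0306, 0.1908]
ee_rot: [0.705, 0.053, 0.705, -0.053]
contact_force: [0.4, 0.1, -7.0]
grip_width: 0.0156
```

```bash
python3 s.py
```

```text
30.85 [0.4903 0.0306 0.1908] ang -8.6 F [ 0.45  0.15 -7.04] M [ 0.151 -0.251  0.332] j7 1.49 0.0156
```

Emit:
send_rows(commands=[[[0,0,0,0,2],[0,0,0,0,2]]])

```text
time_s: 31.05
eef_pos: [0.4903, 0.0305, 0.1908]
ee_rot: [0.704, 0.065, 0.704, -0.065]
contact_force: [0.5, 1.7, -7.2]
grip_width: 0.0158
```

```bash
python3 s.py
```

```text
31.05 [0.4903 0.0305 0.1908] ang -10.5 F [ 0.47  1.75 -7.19] M [ 0.097 -0.174  0.116] j7 1.46 0.0158
```

Emit:
send_rows(commands=[[[0,0,-0.1,0,2.5]]])

```text
time_s: 31.15
eef_pos: [0.4902, 0.0304, 0.1908]
ee_rot: [0.703, 0.08, 0.702, -0.08]
contact_force: [0.1, -0.0, -6.4]
grip_width: 0.0161
```

```bash
python3 s.py
```

```text
31.15 [0.4902 0.0304 0.1908] ang -12.95 F [ 0.09 -0.03 -6.37] M [ 0.173 -0.185  0.451] j7 1.42 0.0161
```

Emit:
send_rows(commands=[[[0,0,0,0,0.3],[0,0,0,0,0.3]]])

```text
time_s: 31.35
eef_pos: [0.4902, 0.0304, 0.1908]
ee_rot: [0.703, 0.082, 0.702, -0.081]
contact_force: [0.9, 1.9, -5.5]
grip_width: 0.0159
```

```bash
python3 s.py .5563 -.0768 .2280 -3
```

```text
31.35 [0.4902 0.0304 0.1908] ang -13.24 F [ 0.86  1.85 -5.47] M [ 0.181 -0.239  0.267] j7 1.41 0.0159
move [-37.2 -89.2  88.9] turn -10.2
```

Emit:
send_rows(commands=[[[0,0,0,0,-5],[0,0,0,0,-11],[0,-15,0,0,-11],[0,-35,0,0,-11],[0,-38,-30,30,-10],[0,-38,-60,60,-10],[0,-38,-89,89,-10],[0,-38,-89,89,-10],[0,-38,-89,89,-10],[0,-38,-89,89,-10]]])

```text
time_s: 32.35
eef_pos: [0.5554, -0.0759, 0.2281]
ee_rot: [0.706, 0.021, 0.707, -0.02]
contact_force: [0.2, 0.3, -5.3]
grip_width: 0.0155
```

```bash
python3 s.py .5563 -.0760 .194 -3
```

```text
32.35 [ 0.5554 -0.0759  0.2281] ang -3.27 F [ 0.17  0.32 -5.35] M [ 0.065 -0.041  0.019] j7 1.83 0.0155
move [34.1 -0.   1. ] turn -0.3
```

Emit:
send_rows(commands=[[[0,3,0,0.8,0],[0,9,0,0.8,0],[0,16,0,0.8,0],[0,24,0,0.8,0],[0,29,0,0.8,0],[0,34,0,0.8,0],[0,34,0,0.8,0]]])

```text
time_s: 33.05
eef_pos: [0.5566, -0.0763, 0.1937]
ee_rot: [0.706, 0.021, 0.707, -0.02]
contact_force: [0.0, 1.9, -6.0]
grip_width: 0.0159
```

```bash
python3 s.py .5563 -.0760 .1895 -3
```

```text
33.05 [ 0.5566 -0.0763  0.1937] ang -3.32 F [ 0.01  1.87 -6.01] M [0.694 0.05  0.018] j7 1.86 0.0159
move [ 4.2  0.2 -0.3] turn -0.3
```

Emit:
send_rows(commands=[[[0,2,0.7,0,0],[0,4,0.7,0,0],[0,4,0.5,-0.1,6],[0,4,0.3,-0.2,12],[0,4,0.1,-0.3,18],[0,4,-0.2,-0.5,24],[0,4,-0.3,-0.6,27]]])

```text
time_s: 33.75
eef_pos: [0.5562, -0.0766, 0.1905]
ee_rot: [0.682, 0.186, 0.682, -0.186]
contact_force: [-0.9, 2.3, -7.8]
grip_width: 0.0157
```

```bash
python3 s.py
```

```text
33.75 [ 0.5562 -0.0766  0.1905] ang -30.46 F [-0.93  2.28 -7.81] M [0.635 0.08  0.251] j7 1.45 0.0157
```

Emit:
send_rows(commands=[[[0,0,-0.1,-0.1,3.5]]])

```text
time_s: 33.85
eef_pos: [0.556, -0.0768, 0.1905]
ee_rot: [0.676, 0.206, 0.676, -0.206]
contact_force: [-0.3, 1.7, -7.6]
grip_width: 0.0161
```

```bash
python3 s.py
```

```text
33.85 [ 0.556  -0.0768  0.1905] ang -33.91 F [-0.28  1.66 -7.64] M [0.637 0.02  0.114] j7 1.39 0.0161
```

Emit:
send_rows(commands=[[[0,0,0,-0.1,3.5]]])

```text
time_s: 33.95
eef_pos: [0.556, -0.0768, 0.1905]
ee_rot: [0.67, 0.227, 0.67, -0.227]
contact_force: [-0.8, 1.9, -6.4]
grip_width: 0.016
```

```bash
python3 s.py
```

```text
33.95 [ 0.556  -0.0768  0.1905] ang -37.42 F [-0.81  1.9  -6.4 ] M [0.482 0.035 0.16 ] j7 1.34 0.016
```

Emit:
send_rows(commands=[[[0,0,0,-0.1,3.5]]])

```text
time_s: 34.05
eef_pos: [0.5559, -0.0769, 0.1905]
ee_rot: [0.662, 0.247, 0.663, -0.247]
contact_force: [0.4, 2.2, -7.0]
grip_width: 0.0155
```

```bash
python3 s.py
```

```text
34.05 [ 0.5559 -0.0769  0.1905] ang -40.92 F [ 0.42  2.18 -6.99] M [0.303 0.074 0.177] j7 1.29 0.0155
```

Emit:
send_rows(commands=[[[0,0,0,-0.1,3.5]]])

```text
time_s: 34.15
eef_pos: [0.5558, -0.077, 0.1905]
ee_rot: [0.655, 0.267, 0.655, -0.267]
contact_force: [-0.3, 1.5, -6.6]
grip_width: 0.0152
```

```bash
python3 s.py
```

```text
34.15 [ 0.5558 -0.077   0.1905] ang -44.42 F [-0.35  1.5  -6.56] M [0.31  0.111 0.202] j7 1.23 0.0152
```

Emit:
send_rows(commands=[[[0,0,0,-0.1,3]]])

```text
time_s: 34.25
eef_pos: [0.5557, -0.077, 0.1905]
ee_rot: [0.647, 0.284, 0.647, -0.284]
contact_force: [-1.0, 1.4, -6.5]
grip_width: 0.0158
```

```bash
python3 s.py
```

```text
34.25 [ 0.5557 -0.077   0.1905] ang -47.41 F [-1.01  1.36 -6.47] M [0.198 0.088 0.174] j7 1.19 0.0158
```

Emit:
send_rows(commands=[[[0,0,0,-0.1,3]]])

```text
time_s: 34.35
eef_pos: [0.5555, -0.0771, 0.1905]
ee_rot: [0.64, 0.301, 0.64, -0.301]
contact_force: [-0.8, -0.2, -6.3]
grip_width: 0.0155
```

```bash
python3 s.py
```

```text
34.35 [ 0.5555 -0.0771  0.1905] ang -50.4 F [-0.76 -0.18 -6.29] M [0.097 0.17  0.185] j7 1.14 0.0155
```

Emit:
send_rows(commands=[[[0,0,0,0,2.5],[0,0,0,0,2.5]]])

```text
time_s: 34.55
eef_pos: [0.5555, -0.0772, 0.1906]
ee_rot: [0.633, 0.314, 0.633, -0.315]
contact_force: [-0.2, 1.9, -6.7]
grip_width: 0.0157
```

```bash
python3 s.py
```

```text
34.55 [ 0.5555 -0.0772  0.1906] ang -52.82 F [-0.19  1.92 -6.7 ] M [0.046 0.272 0.122] j7 1.11 0.0157
```

Emit:
send_rows(commands=[[[0,0,0,0,2.5]]])

```text
time_s: 34.65
eef_pos: [0.5555, -0.0772, 0.1906]
ee_rot: [0.626, 0.328, 0.627, -0.328]
contact_force: [-1.0, -0.3, -7.7]
grip_width: 0.0155
```

```bash
python3 s.py
```

```text
34.65 [ 0.5555 -0.0772  0.1906] ang -55.26 F [-0.98 -0.3  -7.65] M [0.012 0.324 0.509] j7 1.07 0.0155
```

Emit:
send_rows(commands=[[[0,0,0,0,0.5],[0,0,0,0,0.5]]])

```text
time_s: 34.85
eef_pos: [0.5554, -0.0772, 0.1906]
ee_rot: [0.625, 0.331, 0.625, -0.331]
contact_force: [-1.5, 0.2, -6.4]
grip_width: 0.0158
```

```bash
python3 s.py .5167 -.3156 .2334 1
```

```text
34.85 [ 0.5554 -0.0772  0.1906] ang -55.78 F [-1.54  0.18 -6.43] M [-0.078  0.457  0.081] j7 1.06 0.0158
move [ -42.8 -166.1  175.3] turn -56.8
```

Emit:
send_rows(commands=[[[0,0,0,0,0]]])

```text
time_s: 34.95
eef_pos: [0.5554, -0.0772, 0.1905]
ee_rot: [0.625, 0.331, 0.625, -0.331]
contact_force: [-1.4, -0.2, -6.7]
grip_width: 0.0155
```

```bash
python3 s.py
```

```text
34.95 [ 0.5554 -0.0772  0.1905] ang -55.79 F [-1.38 -0.16 -6.66] M [-0.113  0.496  0.032] j7 1.06 0.0155
```

Emit:
send_rows(commands=[[[0,0,0,0,0.8]]])

```text
time_s: 35.05
eef_pos: [0.5554, -0.0772, 0.1906]
ee_rot: [0.622, 0.335, 0.623, -0.335]
contact_force: [-1.6, -1.0, -6.9]
grip_width: 0.0159
```

```bash
python3 s.py
```

```text
35.05 [ 0.5554 -0.0772  0.1906] ang -56.62 F [-1.64 -0.96 -6.9 ] M [-0.14   0.63   0.418] j7 1.05 0.0159
```

Emit:
send_rows(commands=[[[0,0,0,0,0]]])

```text
time_s: 35.15
eef_pos: [0.5554, -0.0773, 0.1905]
ee_rot: [0.622, 0.335, 0.623, -0.336]
contact_force: [-2.2, -0.7, -5.6]
grip_width: 0.0156
```

```bash
python3 s.py .5167 -.3156 .2334 1
```

```text
35.15 [ 0.5554 -0.0773  0.1905] ang -56.62 F [-2.21 -0.68 -5.58] M [-0.264  0.642  0.361] j7 1.05 0.0156
move [ -42.7 -163.5  177.7] turn -57.6
```

Emit:
send_rows(commands=[[[0,0,0,0,-6],[0,0,0,0,-12],[0,-15,0,0,-12],[0,-38,0,0,-12],[0,-43,-30,32,-20],[0,-43,-60,65,-28],[0,-43,-90,97,-36],[0,-43,-120,130,-44],[0,-43,-150,163,-52],[0,-43,-163.5,178,-57.6],[0,-43,-163.5,178,-57.6],[0,-43,-163.5,178,-57.6],[0,-43,-163.5,178,-57.6],[0,-43,-163.5,178,-57.6]]])

```text
time_s: 36.55
eef_pos: [0.5179, -0.314, 0.2338]
ee_rot: [0.707, -0.006, 0.707, 0.007]
contact_force: [0.4, 0.1, -6.2]
grip_width: 0.0164
```

```bash
python3 s.py .5165 -.3156 .105 1; python3 -c "
from h import *
im=arm.get_image('wrist'); cv2.imwrite('pics/w6.png',im)"
```

```text
36.55 [ 0.5179 -0.314   0.2338] ang 1.04 F [ 0.37  0.13 -6.22] M [ 0.057 -0.025  0.072] j7 2.36 0.0164
move [128.8  -1.6  -1.5] turn 0.0
```

View pics/w6.png

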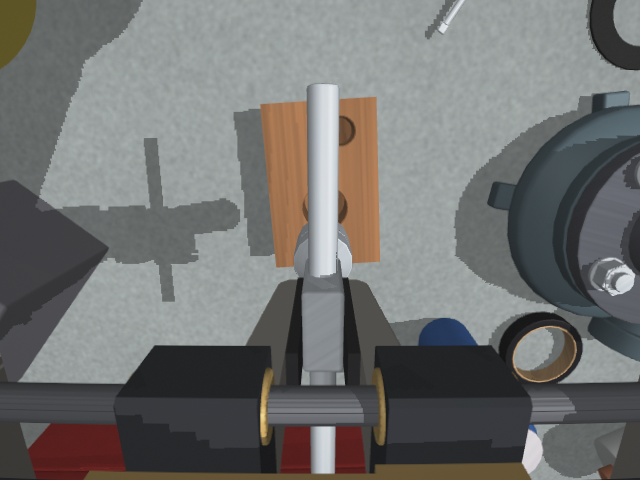

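The view matches the one when the wrench was lifted. The hole is at about px (325,207), just below the socket's column.

```bash
python3 -c "
from h import *
print(atz('wrist',(325,207),.05), 'e-model axis', [.5179-.0024,-.314+.0009])
for d in arm.spot_point('wrist','stand')[:2]: print(d['p'],atz('wrist',d['position'],0))"
```

```text
[ 0.51408827 -0.31383139  0.05      ] e-model axis [0.5155000000000001, -0.3131]
```

Emit:
send_rows(commands=[[[0,20,-1,-1,0],[0,50,-1,-1,0],[0,75,-1,-1,0],[0,87,-1,-1,0],[0,87,-1,-1,0]]])

```text
time_s: 37.15
eef_pos: [0.5154, -0.3156, 0.1451]
ee_rot: [0.706, -0.006, 0.708, 0.007]
contact_force: [0.5, 0.2, -5.9]
grip_width: 0.0156
```

```bash
python3 s.py .5165 -.3156 .105 1
```

```text
37.15 [ 0.5154 -0.3156  0.1451] ang 0.99 F [ 0.47  0.21 -5.88] M [ 0.073  0.029 -0.017] j7 2.43 0.0156
move [40.1 -0.1  1.2] turn -0.0
```

Emit:
send_rows(commands=[[[0,5,0.8,1,0],[0,12,0.8,1,0],[0,20,0.8,1,0],[0,28,0.8,1,0],[0,36,0.8,1,0],[0,44,0.8,1,0],[0,49,0.8,1,0],[0,49,0.8,1,0]]])

```text
time_s: 37.95
eef_pos: [0.5164, -0.3154, 0.0964]
ee_rot: [0.706, -0.006, 0.708, 0.006]
contact_force: [-1.1, 1.5, -6.4]
grip_width: 0.016
```

```bash
python3 s.py
```

```text
37.95 [ 0.5164 -0.3154  0.0964] ang 0.96 F [-1.11  1.5  -6.44] M [ 0.597  0.074 -0.053] j7 2.46 0.016
```

Emit:
send_rows(commands=[[[0,2,0.3,0,0],[0,2.5,0.3,0,0],[0,2.5,0.3,0,0],[1,2.5,0.3,0,0],[1,2.5,0.3,0,0],[1,2.5,0.3,0,0],[1,2.5,0.3,0,0],[1,2.5,0.3,0,0],[1,2.5,0.3,0,0],[1,2.5,0.3,0,0],[1,2.5,0.3,0,0],[1,2.5,0.3,0,0],[1,-20,0.3,0,0],[1,-50,0.3,0,0],[1,-100,0.3,0,0],[1,-150,0.3,0,0],[1,-170,0,0,0],[1,-170,0,0,0],[1,-170,0,0,0]]])

```text
time_s: 39.85
eef_pos: [0.5169, -0.3154, 0.2672]
ee_rot: [0.707, -0.006, 0.707, 0.006]
contact_force: [0.8, -0.0, -1.2]
grip_width: 0.0919
```

```bash
python3 s.py; python3 - <<'E'
from h import *
from nuts import *
im=arm.get_image('wrist'); t=arm.get_image('top'); c=cam('top')
# wrench in wrist view, flange in top view
h=arm.spot_point('wrist','wrench_head')[:1]; print([(d['p'],atz('wrist',d['position'],.112).round(4)) for d in h])
crop=cv2.resize(t[180:340,270:510],(640,427),interpolation=cv2.INTER_CUBIC)
cv2.imwrite('pics/fin.png',np.hstack([cv2.resize(im,(400,300)),cv2.resize(crop,(400,300))]))
E
```

```text
39.85 [ 0.5169 -0.3154  0.2672] ang 0.98 F [ 0.78 -0.02 -1.21] M [-0.033  0.05   0.027] j7 2.34 0.0919
[(0.61, array([ 0.5129, -0.3167,  0.112 ]))]
```

View pics/fin.png

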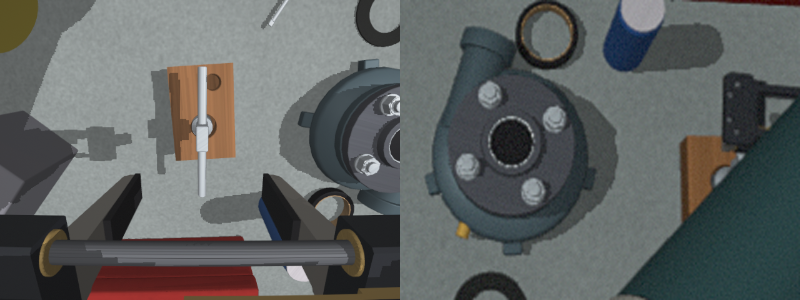

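The left half shows the wrench standing upright in the large hole (head at px (201,140)), with the gripper clear. The right half shows the spray can, tape and pump unmoved. I'm handing the job in.

```bash
python3 -c "
from plant import arm
print(arm.hand_in(), arm.get_obs()['time_s'])"
```

```text
the job is handed in; nothing more can be done
the job is handed in; nothing more can be done
```

The four nuts are tightened in two rounds in the order 1, 3, 2, 4. The wrench is back upright in the large hole of its block, and the job is handed in. The robot's clock read about 40 s at the last check, against the 72 s limit.

- **Round 1:** from the wrist-camera fits before and after, nuts 1, 2 and 4 turned about 41–43°, slightly under the 45° of an eighth turn. Nut 3 was partly out of view, so its turn comes from the same commanded 52° and a weak fit.
- **Round 2:** each nut was turned until the moment rose clearly above the turning friction, then released.

| Nut | Peak moment while turning (N m) | Moment standing still (N m) |
|---|---|---|
| 1 | 0.35 | 0.26 |
| 3 | 0.28 | 0.23 |
| 2 | 0.45 | 0.27 |
| 4 | 0.51 | 0.03–0.12, then 0.36 after 0.8° more |

By the angle turned, I reckon nuts 1, 2 and 3 went roughly 0.05–0.1 rad past the stop, and nut 4 up to about 0.1 rad, before springing back.

- **Last checks:** the final pictures showed the wrench standing in its hole and the open gripper clear of it. The spray can and tape looked unmoved; the tray was out of the frame, so the spare parts in it were not re-checked.
- **Not checked or in disagreement:** I did not re-fit the nut angles by camera after round 2, so the stops rest on the moment readings. Nut 4's readings disagreed until that last small step. The wrist-camera estimates of the nut positions and of the wrench in the jaws differed by about 2 mm from what the contact forces showed, so I corrected by feel.

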